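# Clip down the lid of a sample case, corner by opposite corner

## Robot

A 6-joint arm with a two-finger parallel gripper is mounted at the origin on a cart in front of the work surface, level with it; the furniture and walls round the work are solid. World frame = base frame: x ahead of the robot, y to its left, z up, the work surface at z = 0. Lengths are in m, angles in rad, forces in N, time in s.
With the tool pointing down it reaches from about 0.275 to 0.85 m from the base axis. Payload 5.2 kg.
Tool frame: the origin (TCP) lies midway between the tips of the shut fingers; the grasp point (between the pads) lies 19 mm behind it; z points along the fingers, y is the line along which they close (so a half turn about z gives the same grasp; the last joint's range is limited). The gripper opens to 85 mm and grips with 20 to 120 N. Pads are 22 mm wide; open, the fingers measure 114 mm over their backs; the gripper's body (76 mm by 85 mm) begins 54 mm behind the grasp point. The pads swing forward as they close: fully open they stand 13 mm farther back than shut.
Start: joints at [0.971, 0.259, 1.535, -0, 1.348, -0.203], TCP at [0.213, 0.507, 0.231] pointing down, gripper open.
Joint ranges: [-3.14, 3.14], [-0.91, 2.08], [0.19, 2.58], [-1.22, 4.36], [0.22, 2.71], [-3.12, 3.12]. Speed limits (rad/s): [2.57, 2.57, 3.14, 3.14, 3.14, 3.14].

## Interface

Orientations are given as a unit quaternion [w, x, y, z].
In Python, from station import manip gives the robot as it stands. The module is installed in compiled form; this text tells all that it offers.
- The arm moves only by the tool carry_out, never from a script. Its argument "series" is a list of rows, each a list of 7 numbers: the shift along the tool's x, y, z in mm, then the turn, a rotation vector about the tool's x, y, z in rad, then the closure in counts, from 0 (fully open) to 255 (shut). In form: [[x, y, z, ax, ay, az, fingers], ...]. A call has 1 to 10 rows; each row is the pose to reach, as a shift and turn from the pose commanded when the call began, along the tool's axes at that moment; what a row does not reach only later rows make up. A row lasts 1/10 s, in which the tool goes at most 50 mm and 8.59 degrees, less where a joint would pass 70% of its speed; a pose out of reach is approached as far as the arm can. A call with a gripper value outside its range is refused whole. The fingers move at their own pace and stop on an object; the grip force is fixed at half the most. Time passes only in rows, so rows that repeat a pose let the fingers close. It gives the time, the measured TCP pose, the force, the opening and the grip force at its end, in the units of the state.
- manip.observe(): the state, without advancing time (a new reading comes with each control period).
- manip.camera(name): name is "side" or "top" or "wrist"; returns the picture (400x640x3 uint8, red, green, blue); there is no depth.
- manip.camera_model(name): a dict with "fx", "fy", "cx", "cy" (pixels), "R" (3x3) and "t" (3): a world point X has camera coordinates R X + t. Camera axes: x right, y down, z forward; pixel columns grow to the right and rows downward; lengths in m; the calibration is good to about 2 mm. A picture is of the moment at which its call begins: read the wrist's pose just before it. camera_model takes no time and is no camera call; for the wrist camera it gives the pose at the moment of the call.
- manip.hand_in(): hands the job in; it is judged then, once.
The state is a dict: "time": time; "joint_pos": joint angles; "dq": joint speeds; "joint_torque": joint torques, N m; "tool_pos": TCP position; "ee_rot": TCP orientation; "force": force on the tool from outside, world axes, zero at the start; "moment": the same for the moment, N m; "opening": finger opening in m; "grip_force": force on a finger pad.
Only numpy, scipy, OpenCV 4.12 (cv2) and the standard library are available. Lean on these libraries where they do the work, as an engineer would, in place of code of your own. Each camera call takes 0.05 s, during which the arm holds its last target. There are 200 camera calls.

## Task

Close the white sample case on the bench: press its four steel lid clips down flat, one at a time, until each has snapped shut. So that the gasket seats evenly, work crosswise: start with any clip, next do the one at the diagonally opposite corner, then the remaining two in either order.

Things in the scene. Friction and masses are not known exactly. Their poses are not given: they have to be found in the camera images.
- near_left (a point): Press pad of the near left clip of the white lidded case (near = robot side, left = +y). Clip: steel flap 45x28x4 mm, hinged at the case's edge, leaning inward over the lid. Point: top face, centre line, 28 mm from the hinge, 4 mm above its axis; x axis: hinge to free end (a 3 mm high lip starts 12 mm beyond the point); z axis: out of the top face, upright when shut, tilted 0.7 rad when open, as at the start.
- far_right (a point): Same point and axes on the far right clip, diagonally opposite near left. Over-centre springs hold the flaps open or shut: some 5 N straight down on the pad carries a flap past its dead point, 0.3 rad above shut; it then snaps flat onto its stop and stays. While shutting, the pad sinks 17 mm and moves 9 mm inward (level direction of its x axis).
- near_right (a point): Same point and axes on the near right clip. The case is fixed to the bench: 150 mm near to far, 200 mm left to right, turned up to 0.4 rad; lid rim 64 mm high, middle panel 67 mm, flap lips 73 mm when shut and 101 mm when open. All hinge axes are level, 66 mm above the bench; pads are 87 mm above it open, 70 mm shut.
- far_left (a point): Same point and axes on the far left clip, diagonally opposite near right. Hinges lie 152 mm apart near to far and 144 mm left to right. A closed gripper pressed straight down where the open pad is to 70 mm above the bench shuts a clip; much farther inward it misses the flap's end. A rack with a shelf 0.46 m up stands at x > 0.56, 0.04 < y < 0.45 m: swing round drawn in.

How it is judged:
On the way, in this order (a step that is already met when the one before it is completed fails the run):
1. one clip is shut (within 0.15 rad of flat) while the other three still stand open (more than 0.4 rad) (((angle between near_left's own z axis and vertical below 0.15 rad and angle between each of far_right, near_right, far_left's own z axis and vertical above 0.4 rad) or (angle between far_right's own z axis and vertical below 0.15 rad and angle between each of near_left, near_right, far_left's own z axis and vertical above 0.4 rad) or (angle between near_right's own z axis and vertical below 0.15 rad and angle between each of near_left, far_right, far_left's own z axis and vertical above 0.4 rad) or (angle between far_left's own z axis and vertical below 0.15 rad and angle between each of near_left, far_right, near_right's own z axis and vertical above 0.4 rad))), for 0.1 s.
2. the diagonally opposite clip is shut too, the other two still stand open (((angle between each of near_left, far_right's own z axis and vertical below 0.15 rad and angle between each of near_right, far_left's own z axis and vertical above 0.4 rad) or (angle between each of near_right, far_left's own z axis and vertical below 0.15 rad and angle between each of near_left, far_right's own z axis and vertical above 0.4 rad))), for 0.1 s.
At the end, for the whole second after the job is handed in: All four clips are shut, each within 0.15 rad of lying flat (angle between each of near_left, far_right, near_right, far_left's own z axis and vertical below 0.15 rad); the robot touches nothing.
It fails at once if two clips that are not diagonally opposite are shut before a diagonal pair is (angle between any of near_left, far_right's own z axis and vertical below 0.15 rad and angle between any of near_right, far_left's own z axis and vertical below 0.15 rad and not (angle between each of near_left, far_right's own z axis and vertical below 0.15 rad) and not (angle between each of near_right, far_left's own z axis and vertical below 0.15 rad)).
It also fails if it takes over 45 s, if anything falls off the work surface, if the arm or the gripper's body presses on something with over 40 N, if the wrist force passes 120 N, or if a joint passes its speed limit or range.

## Working session

There is one attempt and no reset: what is moved stays moved. The work goes in short steps, Python scripts to look and compute and a tool call to move; the robot and the scene stay as the last step left them, time stands still between calls to the robot, and variables do not carry over. Pictures are saved under pics/ and viewed, at most 10 in all, crops included, and the job is handed in when it is done.

Besides the shell and the picture viewer there is one more tool, called after ">>>" by a JSON object that holds its "method" and its "body", one argument or row to a line. carry_out: Moves the arm, as the interface text tells. Its arguments: {"type":"object","properties":{"series":{"type":"array","items":{"type":"array","items":{"type":"number"}}}},"required":["series"]}

```bash
mkdir -p pics; python3 - <<'E'
from station import manip
import cv2,numpy as np
s=manip.observe();print(s['time'],s['tool_pos'],s['ee_rot'],s['force'],s['opening'])
for n in('top','side'):
    cv2.imwrite(f'pics/{n}0.png',manip.camera(n)[:,:,::-1]);m=manip.camera_model(n);print(n,m)
E
```

```text
0.0 [0.21222567 0.506813   0.23045352] [-3.81663198e-04  1.97103268e-01  9.80382270e-01 -8.71912941e-04] [-0.43972867  0.15271492 -0.36293689] 0.08526406988665049
top {'fx': 390.7822895842665, 'fy': 390.7822895842665, 'cx': 324.3350677695955, 'cy': 205.3362396322358, 'R': array([[-0.01846   , -0.99976248,  0.01158482],
       [-0.99460893,  0.01717985, -0.10226398],
       [ 0.10204066, -0.01341016, -0.99468984]]), 't': array([-0.1839768 ,  0.56513291,  0.8844523 ])}
side {'fx': 392.0624000532871, 'fy': 392.0624000532871, 'cx': 325.64954892325727, 'cy': 196.80837893512097, 'R': array([[-0.87054806, -0.49204388,  0.00623598],
       [-0.1919265 ,  0.32784223, -0.92503172],
       [ 0.45311178, -0.80648142, -0.37983868]]), 't': array([0.36532643, 0.25855932, 0.48318225])}
```

View pics/top0.png

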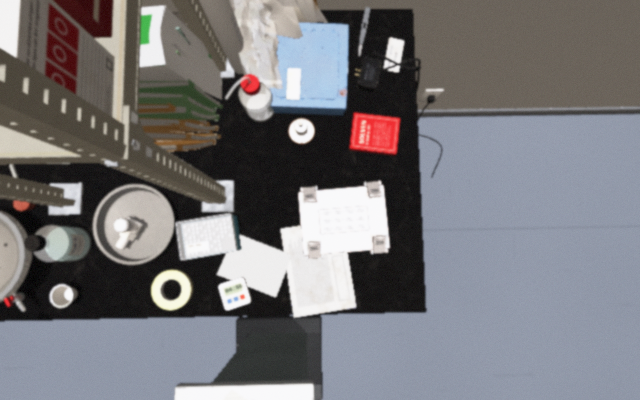

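View pics/side0.png

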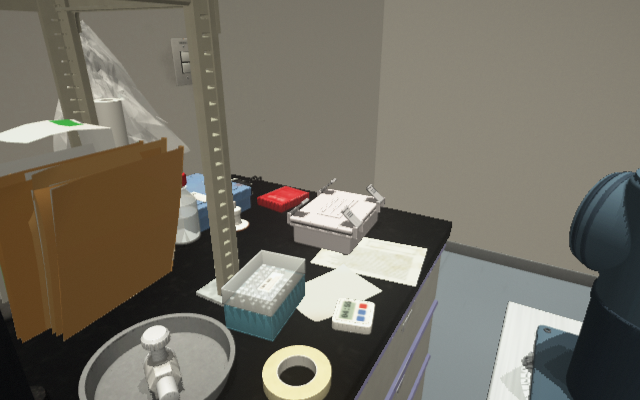

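The top view shows the case near (345,218), with clips at about (309,194), (374,188), (314,248) and (379,243). The rack stands to the left. I'll zoom in and cast rays.

```bash
cat > h.py <<'E'
import numpy as np
def ray(m,u,v,z):
    d=m['R'].T@np.array([(u-m['cx'])/m['fx'],(v-m['cy'])/m['fy'],1]);c=-m['R'].T@m['t']
    return c+d*(z-c[2])/d[2]
def proj(m,X):
    p=m['R']@np.asarray(X)+m['t'];return np.array([m['fx']*p[0]/p[2]+m['cx'],m['fy']*p[1]/p[2]+m['cy']])
E
python3 - <<'E'
import cv2
from station import manip
from h import *
m=manip.camera_model('top')
im=cv2.imread('pics/top0.png')
cv2.imwrite('pics/c0.png',cv2.resize(im[175:265,285:405],None,fx=6,fy=6,interpolation=cv2.INTER_CUBIC))
for p in[(309,194),(374,188),(314,248),(379,243)]:print(ray(m,*p,.087))
E
```

```text
[ 0.58155252 -0.16001775  0.087     ]
[ 0.59247487 -0.30358677  0.087     ]
[ 0.46330617 -0.16914888  0.087     ]
[ 0.47149853 -0.31067652  0.087     ]
```

View pics/c0.png

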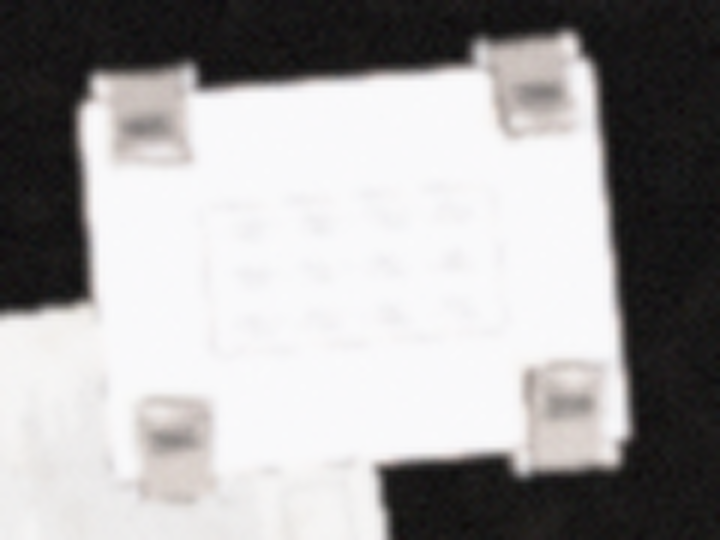

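The crop shows all four flaps open. The dark pad marks sit at crop pixels (146,127) FL, (540,93) FR, (172,439) NL and (570,404) NR. I expect spacings of 114 mm near to far and 144 mm left to right.

```bash
python3 - <<'E'
from station import manip
from h import *
from scipy.spatial.transform import Rotation as Ro
m=manip.camera_model('top');P={}
for k,(a,b) in dict(FL=(146,127),FR=(540,93),NL=(172,439),NR=(570,404)).items():
    P[k]=ray(m,285+(a+.5)/6-.5,175+(b+.5)/6-.5,.087);print(k,P[k].round(4))
n=np.linalg.norm
print(n(P['FL']-P['NL']),n(P['FR']-P['NR']),n(P['FL']-P['FR']),n(P['NL']-P['NR']))
d=P['FL']+P['FR']-P['NL']-P['NR'];e=P['FL']-P['FR']+P['NL']-P['NR'];print('yaw',np.arctan2(d[1],d[0]),np.arctan2(-e[0],e[1]))
C=sum(P.values())/4;y=np.arctan2(-e[0],e[1]);R=Ro.from_euler('z',y).as_matrix()
s=manip.observe();T=Ro.from_quat(np.roll(s['ee_rot'],-1)).as_matrix();print(T.round(3),s['tool_pos'],C,y)
for k in P:
    q=C+R@[.0572*(1 if k[0]=='F' else -1),.072*(1 if k[1]=='L' else -1),0]
    print(k,'ideal',q.round(4), 'tool shift mm',(1000*T.T@(q-s['tool_pos'])).round(0))
E
```

```text
FL [ 0.5777 -0.1598  0.087 ]
FR [ 0.5878 -0.3047  0.087 ]
NL [ 0.4639 -0.1675  0.087 ]
NR [ 0.4738 -0.312   0.087 ]
0.11406593321863719 0.1142266100650409 0.1453046230432656 0.14483526015473303
yaw 0.06596578119036518 0.06927241578296614
[[-0.922  0.386 -0.001]
 [ 0.386  0.922 -0.001]
 [ 0.    -0.002 -1.   ]] [0.21225401 0.50687474 0.23055684] [ 0.52579697 -0.23601606  0.087     ] 0.06927241578296614
FL ideal [ 0.5779 -0.1602  0.087 ] tool shift mm [-595. -474.  144.]
FR ideal [ 0.5878 -0.3039  0.087 ] tool shift mm [-660. -602.  144.]
NL ideal [ 0.4638 -0.1681  0.087 ] tool shift mm [-493. -525.  144.]
NR ideal [ 0.4737 -0.3118  0.087 ] tool shift mm [-558. -654.  144.]
```

The pad spacings match the given sizes within 1.5 mm, and the yaw is about 0.07 rad. I'll go to a point above near left with the gripper shut, turning so that the tool's x axis lies along the case.

>>> {"method": "carry_out", "body": {
  "series": [
    [-493, -525, 0, 0, 0, -0.466, 255],
    [-493, -525, 0, 0, 0, -0.466, 255],
    [-493, -525, 0, 0, 0, -0.466, 255],
    [-493, -525, 0, 0, 0, -0.466, 255],
    [-493, -525, 0, 0, 0, -0.466, 255],
    [-493, -525, 0, 0, 0, -0.466, 255],
    [-493, -525, 0, 0, 0, -0.466, 255],
    [-493, -525, 0, 0, 0, -0.466, 255],
    [-493, -525, 0, 0, 0, -0.466, 255],
    [-493, -525, 0, 0, 0, -0.466, 255]
  ]
}}

```text
time: 1.1
tool_pos: [0.3833, 0.0486, 0.2314]
ee_rot: [0.0, -0.035, 0.999, 0.0]
force: [1.8, 0.6, 0.1]
opening: -0.0
grip_force: 0.0
```

```bash
cat > g.py <<'E'
from station import manip
from h import *
from scipy.spatial.transform import Rotation as Ro
def go():
    s=manip.observe();T=Ro.from_quat(np.roll(s['ee_rot'],-1)).as_matrix()
    print(s['time'],s['tool_pos'].round(4),s['force'].round(1),s['opening'],'yawerr',np.arctan2(T[1,0],T[0,0])-.0693)
    print(T.round(3))
    for k,q in dict(FL=(.5779,-.1602),FR=(.5878,-.3039),NL=(.4638,-.1681),NR=(.4737,-.3118)).items():
        print(k,(1000*T.T@(np.array([*q,.13])-s['tool_pos'])).round(1))
if __name__=='__main__':go()
E
python3 g.py
```

```text
1.1 [0.3833 0.0486 0.2314] [1.8 0.6 0.1] -3.0960328002068995e-05 yawerr -3.1418406075738994
[[-0.998 -0.069  0.   ]
 [-0.069  0.998  0.   ]
 [-0.     0.    -1.   ]]
FL [-179.7 -221.7  101.4]
FR [-179.7 -365.8  101.4]
NL [ -65.3 -221.8  101.4]
NR [ -65.3 -365.8  101.4]
```

>>> {"method": "carry_out", "body": {
  "series": [
    [-65, -222, 50, 0, 0, 0, 255],
    [-65, -222, 50, 0, 0, 0, 255],
    [-65, -222, 50, 0, 0, 0, 255],
    [-65, -222, 50, 0, 0, 0, 255],
    [-65, -222, 101, 0, 0, 0, 255],
    [-65, -222, 101, 0, 0, 0, 255],
    [-65, -222, 101, 0, 0, 0, 255],
    [-65, -222, 101, 0, 0, 0, 255],
    [-65, -222, 101, 0, 0, 0, 255],
    [-65, -222, 101, 0, 0, 0, 255]
  ]
}}

```text
time: 2.1
tool_pos: [0.4641, -0.1659, 0.1318]
ee_rot: [0.001, -0.035, 0.999, -0.001]
force: [-0.5, -0.3, 0.5]
opening: 0.0003
grip_force: 0.0
```

```bash
python3 g.py; python3 - <<'E'
from station import manip
import cv2
a=manip.camera('side')[150:260,260:420,::-1];b=manip.camera('top')[165:275,270:430,::-1]
cv2.imwrite('pics/c1.png',cv2.resize(cv2.vconcat([a,b]),None,fx=2.7,fy=2.7,interpolation=cv2.INTER_CUBIC))
E
```

```text
2.1 [ 0.4641 -0.1659  0.1318] [-0.5 -0.3  0.5] 0.0002782650226720235 yawerr -3.1404141766888087
[[-0.998 -0.07   0.002]
 [-0.07   0.998 -0.001]
 [-0.002 -0.001 -1.   ]]
FL [-113.9   -2.3    2.1]
FR [-113.7 -146.3    2.3]
NL [ 0.4 -2.1  1.8]
NR [   0.7 -146.2    2. ]
```

View pics/c1.png

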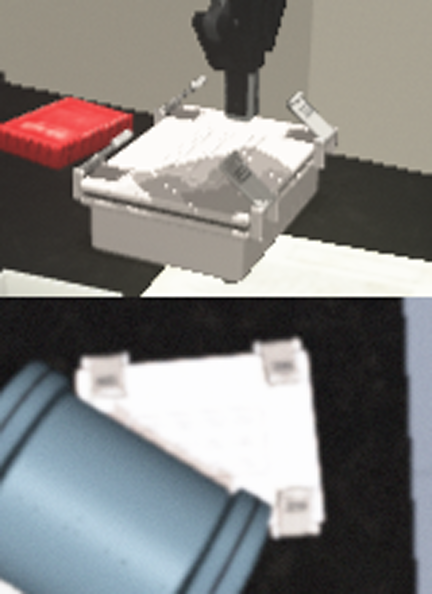

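The fingers hang over the case, and the tip is at about side pixel (349,194). I'll check the projected positions of the tip and pads against that.

```bash
python3 - <<'E'
from station import manip
from h import *
m=manip.camera_model('side');s=manip.observe()
f=lambda X:((proj(m,X)-[260,150])*2.7).round()
print('tip crop',f(s['tool_pos']))
for k,q in dict(FL=(.5779,-.1602),FR=(.5878,-.3039),NL=(.4638,-.1681),NR=(.4737,-.3118)).items():print(k,f((*q,.087)))
E
```

```text
tip crop [237. 117.]
FL [104. 145.]
FR [181.  89.]
NL [237. 172.]
NR [301. 109.]
```

Tip and pads project to within about 5 crop pixels of what is seen, so the geometry holds. Pressing near left now.

>>> {"method": "carry_out", "body": {
  "series": [
    [0, -1, 25, 0, 0, 0, 255],
    [0, -1, 40, 0, 0, 0, 255],
    [0, -1, 50, 0, 0, 0, 255],
    [0, -1, 56, 0, 0, 0, 255],
    [0, -1, 60, 0, 0, 0, 255],
    [0, -1, 60, 0, 0, 0, 255],
    [0, -1, 60, 0, 0, 0, 255]
  ]
}}

```text
time: 2.9
tool_pos: [0.4638, -0.1676, 0.0708]
ee_rot: [0.0, -0.035, 0.999, -0.0]
force: [0.2, -0.6, 0.3]
opening: 0.0001
grip_force: 0.0
```

```bash
python3 g.py
```

```text
2.9 [ 0.4638 -0.1676  0.0708] [ 0.2 -0.6  0.3] 8.533499046478863e-05 yawerr -3.141699434976134
[[-0.998 -0.069  0.   ]
 [-0.069  0.998 -0.   ]
 [-0.    -0.    -1.   ]]
FL [-114.4   -0.6  -59.2]
FR [-114.3 -144.6  -59.1]
NL [ -0.   -0.5 -59.2]
NR [ 1.000e-01 -1.446e+02 -5.920e+01]
```

No residual force, so the flap probably snapped flat. I'll lift, move above far right, and check with a picture.

>>> {"method": "carry_out", "body": {
  "series": [
    [0, 0, -50, 0, 0, 0, 255],
    [0, 0, -80, 0, 0, 0, 255],
    [-40, -50, -80, 0, 0, 0, 255],
    [-75, -95, -80, 0, 0, 0, 255],
    [-114, -145, -80, 0, 0, 0, 255],
    [-114, -145, -80, 0, 0, 0, 255],
    [-114, -145, -60, 0, 0, 0, 255],
    [-114, -145, -60, 0, 0, 0, 255],
    [-114, -145, -60, 0, 0, 0, 255],
    [-114, -145, -60, 0, 0, 0, 255]
  ]
}}

```text
time: 3.9
tool_pos: [0.5872, -0.3038, 0.1314]
ee_rot: [0.0, -0.035, 0.999, -0.0]
force: [1.4, 0.3, -0.8]
opening: 0.0001
grip_force: 0.0
```

```bash
python3 g.py; python3 - <<'E'
from station import manip
import cv2
a=manip.camera('side')[150:260,260:420,::-1]
cv2.imwrite('pics/c2.png',cv2.resize(a,None,fx=4,fy=4,interpolation=cv2.INTER_CUBIC))
E
```

```text
3.9 [ 0.5872 -0.3038  0.1314] [ 1.4  0.3 -0.8] 0.00011917138095836875 yawerr -3.14123292644
[[-0.998 -0.07   0.001]
 [-0.07   0.998 -0.   ]
 [-0.001 -0.    -1.   ]]
FL [ -0.7 143.9   1.4]
FR [-0.5 -0.2  1.4]
NL [113.7 143.9   1.3]
NR [ 1.138e+02 -1.000e-01  1.400e+00]
```

View pics/c2.png

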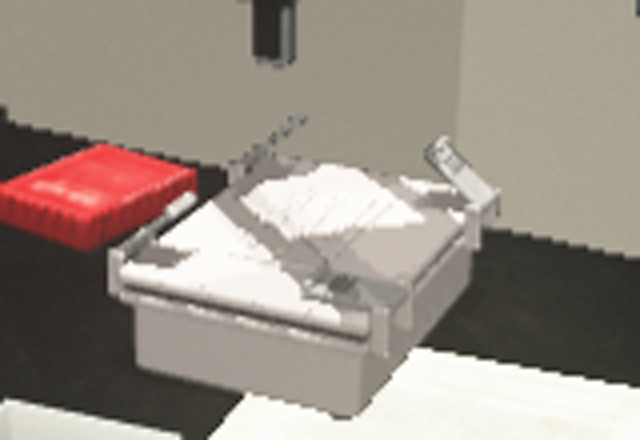

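Near left lies flat at crop (365,290) and the other three still stand up. Far right is next.

>>> {"method": "carry_out", "body": {
  "series": [
    [0, 0, 25, 0, 0, 0, 255],
    [0, 0, 40, 0, 0, 0, 255],
    [0, 0, 50, 0, 0, 0, 255],
    [0, 0, 56, 0, 0, 0, 255],
    [0, 0, 60, 0, 0, 0, 255],
    [0, 0, 60, 0, 0, 0, 255],
    [0, 0, 60, 0, 0, 0, 255],
    [0, 0, 20, 0, 0, 0, 255],
    [0, 0, -20, 0, 0, 0, 255],
    [0, 0, -20, 0, 0, 0, 255]
  ]
}}

```text
time: 4.95
tool_pos: [0.5906, -0.3066, 0.1576]
ee_rot: [0.005, -0.035, 0.999, -0.004]
force: [1.5, -0.6, 0.5]
opening: -0.0
grip_force: 0.0
```

>>> {"method": "carry_out", "body": {
  "series": [
    [50, 0, 0, 0, 0, 0, 255],
    [90, 0, 0, 0, 0, 0, 255],
    [114, 0, 0, 0, 0, 0, 255],
    [114, 0, 20, 0, 0, 0, 255],
    [114, 0, 20, 0, 0, 0, 255],
    [114, 0, 20, 0, 0, 0, 255]
  ]
}}

```text
time: 5.55
tool_pos: [0.4736, -0.312, 0.1303]
ee_rot: [-0.0, -0.035, 0.999, 0.0]
force: [-0.5, 0.9, -0.1]
opening: 0.0003
grip_force: 0.0
```

```bash
python3 g.py; python3 - <<'E'
from station import manip
import cv2
a=manip.camera('side')[150:260,260:420,::-1]
cv2.imwrite('pics/c3.png',cv2.resize(a,None,fx=4,fy=4,interpolation=cv2.INTER_CUBIC))
E
```

```text
5.55 [ 0.4736 -0.312   0.1303] [-0.5  0.9 -0.1] 0.0002698290969050606 yawerr -3.1418128881723093
[[-0.998 -0.069 -0.   ]
 [-0.069  0.998  0.001]
 [ 0.     0.001 -1.   ]]
FL [-114.5  144.3    0.4]
FR [-114.5    0.2    0.3]
NL [ -0.2 144.3   0.4]
NR [-0.1  0.2  0.3]
```

View pics/c3.png

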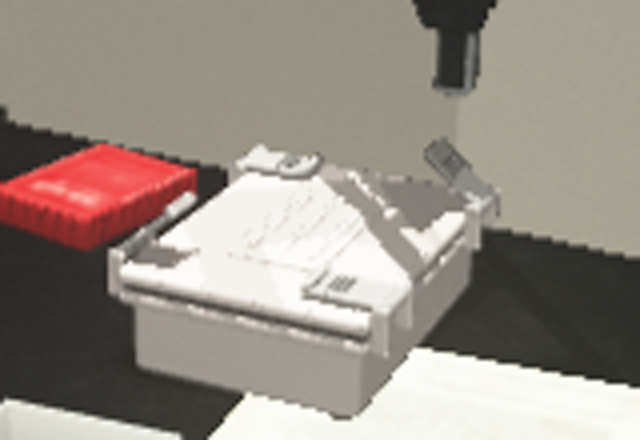

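Near left (345,285) and far right (280,160) are both flat. Near right and far left still stand open. Next are near right and then far left.

>>> {"method": "carry_out", "body": {
  "series": [
    [0, 0, 25, 0, 0, 0, 255],
    [0, 0, 40, 0, 0, 0, 255],
    [0, 0, 50, 0, 0, 0, 255],
    [0, 0, 56, 0, 0, 0, 255],
    [0, 0, 60, 0, 0, 0, 255],
    [0, 0, 60, 0, 0, 0, 255],
    [0, 0, 60, 0, 0, 0, 255],
    [0, 0, 20, 0, 0, 0, 255],
    [0, 0, -20, 0, 0, 0, 255],
    [0, 0, -20, 0, 0, 0, 255]
  ]
}}

```text
time: 6.6
tool_pos: [0.4765, -0.3148, 0.1568]
ee_rot: [0.004, -0.035, 0.999, -0.004]
force: [-0.2, -0.3, 0.6]
opening: -0.0003
grip_force: 0.0
```

>>> {"method": "carry_out", "body": {
  "series": [
    [-35, 40, 0, 0, 0, 0, 255],
    [-70, 80, 0, 0, 0, 0, 255],
    [-100, 120, 0, 0, 0, 0, 255],
    [-114, 144, 0, 0, 0, 0, 255],
    [-114, 144, 0, 0, 0, 0, 255],
    [-114, 144, 20, 0, 0, 0, 255],
    [-114, 144, 20, 0, 0, 0, 255],
    [-114, 144, 20, 0, 0, 0, 255]
  ]
}}

```text
time: 7.4
tool_pos: [0.5766, -0.1611, 0.1301]
ee_rot: [-0.001, -0.034, 0.999, 0.0]
force: [-0.3, 0.5, -0.2]
opening: 0.0001
grip_force: 0.0
```

```bash
python3 g.py
```

```text
7.4 [ 0.5766 -0.1611  0.1301] [-0.3  0.5 -0.2] 0.00013862540373338952 yawerr -3.142384633429009
[[-0.998 -0.068 -0.001]
 [-0.068  0.998  0.   ]
 [ 0.001  0.    -1.   ]]
FL [-1.3  0.8  0.1]
FR [  -1.4 -143.3    0. ]
NL [113.    0.7   0.3]
NR [ 113.  -143.3    0.2]
```

>>> {"method": "carry_out", "body": {
  "series": [
    [-1, 0, 25, 0, 0, 0, 255],
    [-1, 0, 40, 0, 0, 0, 255],
    [-1, 0, 50, 0, 0, 0, 255],
    [-1, 0, 56, 0, 0, 0, 255],
    [-1, 0, 60, 0, 0, 0, 255],
    [-1, 0, 60, 0, 0, 0, 255],
    [-1, 0, 60, 0, 0, 0, 255],
    [0, 0, 20, 0, 0, 0, 255],
    [0, 0, -30, 0, 0, 0, 255],
    [0, 0, -60, 0, 0, 0, 255]
  ]
}}

```text
time: 8.4
tool_pos: [0.5786, -0.161, 0.1946]
ee_rot: [0.002, -0.035, 0.999, -0.001]
force: [0.7, 0.1, 0.2]
opening: 0.0002
grip_force: 0.0
```

>>> {"method": "carry_out", "body": {
  "series": [
    [50, 0, 0, 0, 0, 0, 255],
    [50, 0, 0, 0, 0, 0, 255],
    [50, 0, 0, 0, 0, 0, 255],
    [50, 0, 0, 0, 0, 0, 255]
  ]
}}

```text
time: 8.8
tool_pos: [0.5283, -0.1643, 0.1909]
ee_rot: [0.001, -0.035, 0.999, -0.0]
force: [1.0, -0.5, 0.5]
opening: 0.0
grip_force: 0.0
```

```bash
python3 - <<'E'
from station import manip
import cv2
a=manip.camera('side')[150:260,260:420,::-1]
cv2.imwrite('pics/c4.png',cv2.resize(a,None,fx=4,fy=4,interpolation=cv2.INTER_CUBIC))
E
```

```text
(no output)
```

View pics/c4.png

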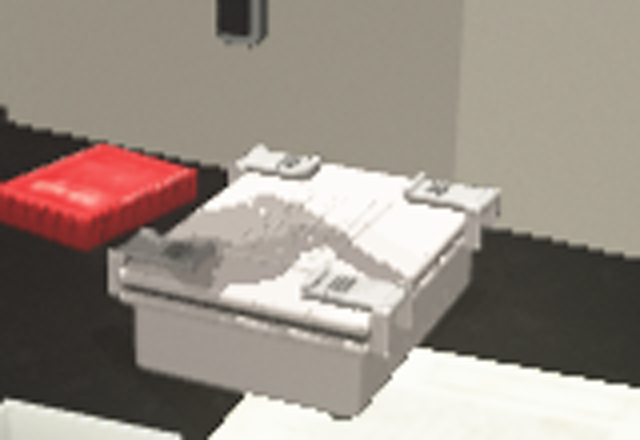

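All four clips lie flat, with far left in shadow at (170,248). The arm is clear of the case, so I'm handing in.

```bash
python3 -c "
from station import manip
print(manip.hand_in())"
```

```text
the job is handed in; nothing more can be done
None
```

I pressed all four clips shut in the order near left, far right, near right, far left; the last picture shows all four flat with the arm clear of the case, and I handed the job in at about 9 s (no verdict was returned).

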